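# Clear the lid interlock of a block heater

## Robot

A 6-joint arm with a two-finger parallel gripper is mounted at the origin on the work surface. World frame = base frame: x ahead of the robot, y to its left, z up, the work surface at z = 0. Lengths are in mm, angles in rad, forces in N, time in s.
With the tool pointing down it reaches from about 400 to 925 mm from the base axis. Payload 12.5 kg.
Tool frame: the origin (TCP) lies midway between the tips of the shut fingers; the grasp point (between the pads) lies 19 mm behind it; z points along the fingers, y is the direction in which the jaws open and shut (so a half turn about z gives the same grasp; the last joint's range is limited). The gripper opens to 95 mm and grips with 3 to 60 N. Pads are 20 mm wide; open, the fingers measure 119 mm over their backs; the gripper's body (75 mm by 180 mm) begins 59 mm behind the grasp point.
Start: joints at [-1.429, 0.491, 1.559, -0, 1.092, -0.106], TCP at [153.317, -605.921, 214.661] pointing down, gripper open.
Joint ranges: [-3.1, 3.1], [-0.84, 2.19], [0.05, 2.79], [-1.13, 4.28], [0.06, 2.93], [-2.69, 2.69]. Speed limits (rad/s): [2.22, 2.22, 2.79, 3.14, 3.14, 3.14].

## Interface

Orientations are given as [roll, pitch, yaw] about the fixed x, y, z axes, in that order (R = Rz(yaw) Ry(pitch) Rx(roll)).
In Python, from cell import env gives the robot as it stands.
- The arm moves only by the tool drive_tool, never from a script. Its argument "increments" is a list of rows, each a list of 2 entries, a list of its own where there are three numbers: the shift along the tool's x, y, z as a fraction of full scale, then the turn, a rotation vector about the tool's x, y, z as a fraction of full scale. In form: [[[x, y, z], [ax, ay, az]], ...]. A call has 1 to 5 rows; each row shifts and turns the commanded pose from where the row before left it, along the tool's axes as they then stand; what a row does not reach is not made up. Full scale, the value 1, is 30 mm for a shift and 0.08 rad for a turn. A row lasts 1/12 s, in which the tool goes at most 41.7 mm and 7.16 degrees, less where a joint would pass 70% of its speed; a pose out of reach is approached as far as the arm can. A call with a number of a shift or a turn outside -1 to 1 is refused whole. A call with a gripper value outside its range is refused whole. "jaw" is the opening, from -1 (shut) to 1 (fully open), so that 0 is half open, set as the call begins (left out, the last holds). The fingers move at their own pace and stop on an object; the grip force is fixed at half the most. Time passes only in rows, so rows that do not move let the fingers close. It gives the time, the measured TCP pose, the force and the opening at its end, in the units of the state.
- env.state(): the state, without advancing time (a new reading comes with each control period).
- env.read_camera(name): name is "scene" or "top" or "wrist"; returns a dict with "pixels" (384x512x3 uint8, blue, green, red), "vertical_fov" (degrees; the focal length in pixels is half the picture's height over the tangent of half this angle, whatever the lens; pixels are square), "cx", "cy" (the principal point, pixels), "k1" (the pictures are not rectified: a ray, as slopes to the right and down, at radius r is drawn at 1 + k1 r^2 times it, then the intrinsics apply), "world_to_cam" (4x4, takes a point from world to camera coordinates). Camera axes: x right, y down, z forward; pixel columns grow to the right and rows downward; lengths in mm; the calibration is good to about 2 mm. A picture is of the moment at which its call begins. There is no depth.
- env.job_done(): hands the job in, once; it reports no verdict.
Trained networks look in a picture, given as the dict that the camera call returned (one of the last four; its "shot" number tells which), for a name from the list of things; names that differ only in an ending like _2 or _b are one class to them, and where a whole thing is asked for, a point or a joint stands for the part that bears it (a point fixed in the world has none). Each returns a list of dicts, best first, with "score" (0 to 1); they miss things now and then, are a little off and sometimes report something else, mostly with a low value. They report only what shows in the picture. A call takes as long as a camera call.
- env.boxes_of(target, picture): "point" ([x, y, z] in mm, in world coordinates, good to about 4 mm: the middle of the surface that is visible of it).
- env.tip_of(target, picture): "point" ([x, y, z] in mm, in world coordinates, good to about 4 mm: a listed point, or the origin of a listed thing).
The state is a dict: "t": time; "joints": joint angles; "qvel": joint speeds; "tau": joint torques, N m; "eef_pos": TCP position; "tcp_rot": TCP orientation; "ft_force": force on the tool from outside, world axes, zero at the start; "moment": the same for the moment, N m; "opening": opening from 0.0 (shut) to 1.0 (fully open).
Only numpy, scipy, OpenCV 4.12 (cv2) and the standard library are available. Lean on these libraries where they do the work, as an engineer would, in place of code of your own. Each camera call takes 0.05 s, during which the arm holds its last target.

## Task

The block heater has stopped on a lid fault. Push its open lid fully shut, then press the two large round keys on its front deck together, one fingertip on each, and hold both fully down for three seconds before letting them come up. Lift nothing, press neither round key before the lid is shut nor one without the other, do not press the small square keys, and leave everything else where it is.

Things in the scene. Friction and masses are not known exactly. Their poses are not given: they have to be found in the camera images.
- heater: Off-white block heater, fixed to the bench, 260 mm deep (x) by 240 mm wide (y). Origin: centre of its underside on the bench; its x points away from the operator to the hinge side, y to its left, z up. Front deck (x -130 to -30 mm) is 75 mm high; behind it (x -30 to 130 mm) the raised part is 105 mm high and carries the lid (shut: lid's top 135 mm above the bench). Two small loose vials stand on the deck, about 96 mm either side of its middle.
- lid (a joint): Lid angle, rad: 0 fully shut, grows as it opens upward about a level hinge along the heater's y at the far (+x) side; starts about 0.55 to 1.0, stop at 1.35. A stiff hinge: it stays where it is left and takes about 1 to 5 N to push shut near its front edge.
- lid_hinge (a point): Middle of the lid's hinge line: 120 mm to +x of the heater's origin and 105 mm above the bench. The lid is a shallow off-white cover with a dark flat panel on top, 145 mm from hinge to front edge, 220 mm wide (y), 30 mm high: its outer top face lies 30 mm off the plane through the hinge. It has no handle.
- lid_push (a point): Point on the lid's outer top face, on its midline, 115 mm from the hinge towards the front edge; moves with the lid (good place to push). Axes of the lid: z out of the top face, x from the front edge towards the hinge.
- key_left_top (a point): Centre of the top of the left (+y) round key of the reset pair: white disc 26 mm across on the heater's front deck. Cap top stands 12 mm above the deck when up. In the heater's frame at x -68 mm, y +34 mm, 87 mm above the bench: the pair is 68 mm apart along the heater's y. The raised part begins 38 mm behind the key's centre. Moves with the key.
- key_right_top (a point): Centre of the top of the right (-y) round key of the reset pair: white disc 26 mm across on the heater's front deck. Cap top stands 12 mm above the deck when up. In the heater's frame at x -68 mm, y -34 mm, 87 mm above the bench. A flat display lies between the two. Moves with the key.
- key_left (a joint): Left round key's travel, m: 0 up, 0.006 fully down; a spring (1 N to start, 4 N fully down) brings it up again.
- key_right (a joint): Right round key's travel, m: 0 up, 0.006 fully down; same spring.
- small_left (a joint): Travel of a small square key (12 mm) that is not to be pressed, m: 0 up, 0.006 down. Row nearest the operator, 40 mm in front of the round keys' row, at heater y +30 mm; stands 10 mm above the deck.
- small_mid (a joint): Travel of a small square key (12 mm) that is not to be pressed, m: 0 up, 0.006 down. Row nearest the operator, 40 mm in front of the round keys' row, at heater y +0 mm; stands 10 mm above the deck.
- small_right (a joint): Travel of a small square key (12 mm) that is not to be pressed, m: 0 up, 0.006 down. Row nearest the operator, 40 mm in front of the round keys' row, at heater y -30 mm; stands 10 mm above the deck.
- tube: Loose capped tube, 18 mm across, 42 mm high, white cap, standing on the heater's deck at one end. Origin: centre of underside. Leave alone.
- vial: Loose vial, 20 mm across, 34 mm high, black cap, standing on the deck at the other end. Origin: centre of underside. Leave alone.
- rack: Loose tube rack 92 x 152 x 30 mm with a few capped tubes (tops at 50 mm), on the bench left of the heater. Origin: centre of underside. Leave alone.
- dish: Loose covered dish, 92 mm across, 16 mm high, on the bench before the heater. Origin: centre of underside. Leave alone.
- tipbox: Loose pipette-tip box 120 x 85 x 82 mm on the bench right of the heater. Origin: centre of underside. Leave alone.
- pipette: Loose pipette lying on the bench to one side, 265 mm long along its x, 24 mm high. Leave alone.
- reagent: Loose bottle, 64 mm across, 130 mm high, on the bench to one side. Origin: centre of underside. Leave alone.

How it is judged (in metres and radians):
On the way, in this order (a step that is already met when the one before it is completed fails the run):
1. the lid is fully shut (value of joint lid below 0.05 rad), for 0.2 s.
2. both round keys are held down together for 2.5 s with the lid shut (value of joint each of key_left, key_right above 0.004 m and value of joint lid below 0.05 rad and contact force between the fingers and key_left above 0.5 N and contact force between the fingers and key_right above 0.5 N), for 2.5 s.
3. both round keys are let up again (value of joint each of key_left, key_right below 0.001 m), for 0.2 s.
At the end, for the whole second after the job is handed in: The lid is shut (within 0.05 rad), every key is up (within 1 mm), and each loose thing is within 20 mm of where it started (all of step 3 and value of joint lid below 0.05 rad and value of joint each of small_left, small_mid, small_right below 0.001 m and distance of each of tube, vial, rack, dish, tipbox, pipette, reagent from where it was at the start of the episode below 0.02 m); the robot touches nothing.
It fails at once if a round key pressed (over 3 mm) while the lid is open (over 0.1 rad) (value of joint lid above 0.1 rad and value of joint any of key_left, key_right above 0.003 m).
It fails at once if one round key pressed without the other (one over 4 mm down, the other under 1 mm) ((value of joint key_left above 0.004 m and value of joint key_right below 0.001 m) or (value of joint key_right above 0.004 m and value of joint key_left below 0.001 m)).
It fails at once if a small square key pressed (over 2.5 mm) (value of joint any of small_left, small_mid, small_right above 0.0025 m).
It fails at once if the lid pulled further open (beyond 1.2 rad) (value of joint lid above 1.2 rad).
It fails at once if a loose thing lifted, carried or pushed more than 20 mm (distance of any of tube, vial, rack, dish, tipbox, pipette, reagent from where it was at the start of the episode above 0.02 m).
It also fails if it takes over 48 s, if anything falls off the work surface, if the arm or the gripper's body presses on something with over 40 N, if the wrist force passes 120 N, or if a joint passes its speed limit or range.

## Working session

There is one attempt and no reset: what is moved stays moved. The work goes in short steps, Python scripts to look and compute and a tool call to move; the robot and the scene stay as the last step left them, time stands still between calls to the robot, and variables do not carry over. Pictures are saved under pics/ and viewed, and the job is handed in when it is done.

Besides the shell and the picture viewer there is one more tool, called after "Request:" as name(argument=value, ...), one argument or row to a line, values as JSON. drive_tool: Moves the arm, as the interface text tells. Its arguments: {"type":"object","properties":{"increments":{"type":"array","items":{"type":"array"}},"jaw":{"type":"number"}},"required":["increments"]}

```bash
mkdir -p pics; ls
cat > h.py <<'E'
import numpy as np,cv2
from cell import env
np.set_printoptions(precision=1,suppress=True)
def shot(n,f):
    p=env.read_camera(n); cv2.imwrite('pics/'+f,p['pixels']); return p
E
python3 - <<'E'
from h import *
s=env.state(); print(s['t'],s['eef_pos'],s['tcp_rot'],s['opening'])
for n in ['scene','top']:
    p=shot(n,n+'0.png')
    for k in ['lid_hinge','lid_push','key_left_top','key_right_top','heater','tube','vial']:
        r=env.tip_of(k,p); print(n,k,[(np.array(x['point']),round(x['score'],2)) for x in r[:2]])
print(env.state()['t'])
E
```

```text
pics
0.0 [ 153.3 -605.6  214. ] [-3.1 -0.   0.2] 1.00049085832012
scene lid_hinge [(array([667.5, -48.4, 108.2]), 0.94)]
scene lid_push [(array([631.6, -57.8, 219. ]), 0.93)]
scene key_left_top [(array([632. , -59.5, 220.1]), 0.29)]
scene key_right_top []
scene heater []
scene tube [(array([437.1, -25.2,  74.6]), 0.56)]
scene vial [(array([ 490.6, -213.3,   78. ]), 0.63)]
top lid_hinge [(array([669.6, -41.7, 104.4]), 0.84)]
top lid_push [(array([632.5, -58.6, 218.7]), 0.92)]
top key_left_top [(array([482. , -72.9,  87.7]), 0.56)]
top key_right_top []
top heater []
top tube [(array([440.1, -21.9,  76.8]), 0.5)]
top vial [(array([634.3, -57.5, 218.7]), 0.67), (array([ 489.1, -212. ,   76.8]), 0.6)]
0.8
```

View pics/scene0.png

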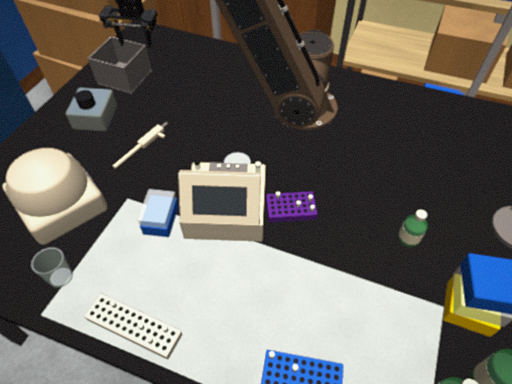

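View pics/top0.png

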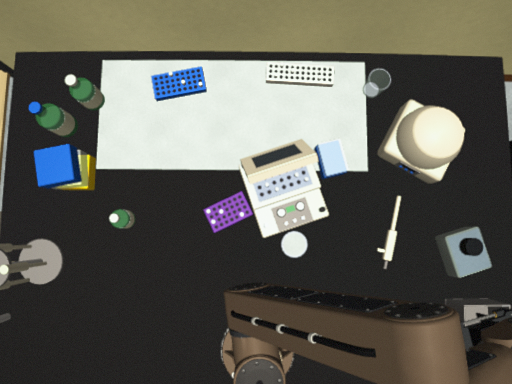

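Run:
```python
import cv2
a=cv2.imread('pics/top0.png')[125:265,190:360]; cv2.imwrite('pics/topz.png',cv2.resize(a,None,fx=4.5,fy=4.2,interpolation=cv2.INTER_CUBIC))
a=cv2.imread('pics/scene0.png')[140:250,130:330]; cv2.imwrite('pics/scz.png',cv2.resize(a,None,fx=4,fy=4,interpolation=cv2.INTER_CUBIC))
```

```text
(no output)
```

View pics/topz.png

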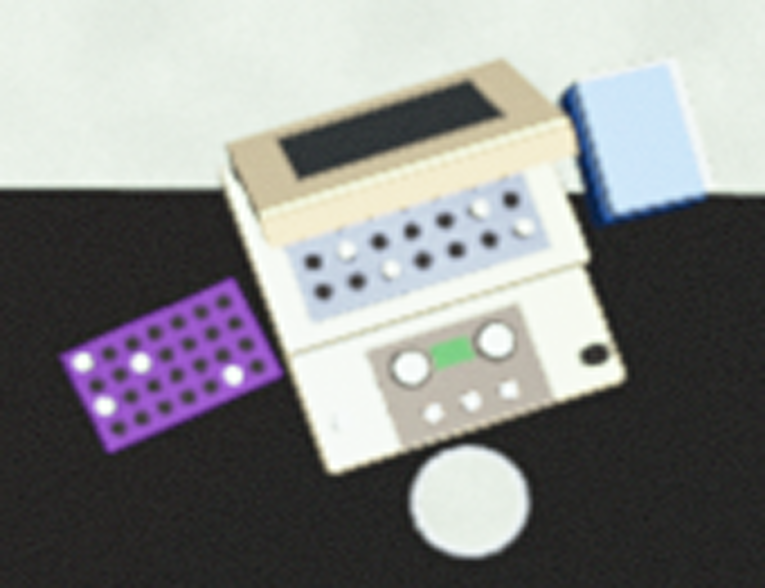

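View pics/scz.png

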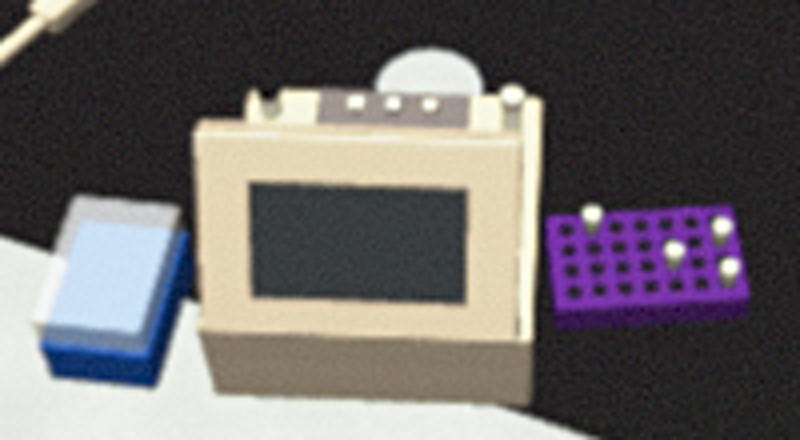

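```bash
cat > fit.py <<'E'
from h import *
from scipy.optimize import least_squares
def project(p,P):
    h=p['pixels'].shape[0]; f=h/2/np.tan(np.radians(p['vertical_fov'])/2)
    K=np.array([[f,0,p['cx']],[0,f,p['cy']],[0,0,1.]]); T=np.array(p['world_to_cam'])
    q,_=cv2.projectPoints(np.array(P,float).reshape(-1,1,3),cv2.Rodrigues(T[:3,:3])[0],T[:3,3],K,np.array([p['k1'],0,0,0,0.]))
    return q.reshape(-1,2)
def toworld(v,P):
    x,y,a=v[:3]; P=np.array(P,float); c,s=np.cos(a),np.sin(a)
    return np.c_[x+c*P[:,0]-s*P[:,1],y+s*P[:,0]+c*P[:,1],P[:,2]]
def lidp(th,u,y,w): # u from hinge to front, w off plane
    return [120-u*np.cos(th)+w*np.sin(th),y,105+u*np.sin(th)+w*np.cos(th)]
E
cat > f1.py <<'E'
from fit import *
pt=env.read_camera('top'); ps=env.read_camera('scene')
Z=lambda l,o,s:[(o[0]+a/s[0],o[1]+b/s[1]) for a,b in l]
tp=[(411,368),(494,340),(434,413),(472,400),(510,390),(332,473),(625,380),(290,352),(590,262)]
tH=[(-68,34,87),(-68,-34,87),(-108,30,85),(-108,0,85),(-108,-30,85),(-130,120,75),(-130,-120,75),(-30,120,105),(-30,-120,105)]
tl=[(262,212),(572,125),(228,150),(503,60)]; L=[(145,110,30),(145,-110,30),(0,110,30),(0,-110,30)]
sp=[(355,102),(393,104),(430,105)]; sH=[(-108,-30,85),(-108,0,85),(-108,30,85)]
sl=[(196,128),(520,138)]; sL=[(145,-110,30),(145,110,30)]
a=np.array(Z(tp+tl,(190,125),(4.5,4.2))); b=np.array(Z(sp+sl,(130,140),(4,4)))
def res(v):
    A=project(pt,toworld(v,tH+[lidp(v[3],*l) for l in L]))-a
    B=project(ps,toworld(v,sH+[lidp(v[3],*l) for l in sL]))-b
    return np.r_[A,B].ravel()
r=least_squares(res,[552,-95,.257,1.],loss='soft_l1'); print(np.round(r.x,4)); print(r.fun.reshape(-1,2))
v=r.x
print(toworld(v,[(-68,34,87),(-68,-34,87),(-98,96,75),(-98,-96,75),(120,0,105),lidp(v[3],115,0,30)]))
E
python3 f1.py
```

```text
[556.  -87.1   0.3   0.9]
[[-0.3 -0.1]
 [ 0.2  0.2]
 [-0.5  0. ]
 [-0.6  0.3]
 [-0.6 -0.1]
 [-1.2  0.4]
 [ 0.3  0.1]
 [-1.1  0.7]
 [ 0.1 -0.4]
 [-0.8  1.7]
 [-0.2 -0.4]
 [-1.  -2.1]
 [ 0.2 -1. ]
 [-0.7 -0.7]
 [-0.9 -0.9]
 [-0.8 -0.8]
 [-1.5 -0.4]
 [-0.7  0.2]]
[[ 480.6  -77.1   87. ]
 [ 502.7 -141.4   87. ]
 [ 432.   -28.2   75. ]
 [ 494.6 -209.8   75. ]
 [ 669.4  -48.   105. ]
 [ 628.8  -62.   215.8]]
```

```bash
cat > go.py <<'E'
from h import *
import sys
from scipy.spatial.transform import Rotation as R
H=(555.5,-87.0,0.331)
def hw(x,y,z):
    c,s=np.cos(H[2]),np.sin(H[2]); return np.array([H[0]+c*x-s*y,H[1]+s*x+c*y,z])
def show():
    s=env.state(); Rm=R.from_euler('xyz',s['tcp_rot']); p=np.array(s['eef_pos'])
    d=p-hw(0,0,0); c,sn=np.cos(H[2]),np.sin(H[2])
    print('t',s['t'],'pos',p,'rot',np.round(s['tcp_rot'],4).tolist(),'heater-frame',np.array([c*d[0]+sn*d[1],-sn*d[0]+c*d[1],p[2]]),'F',np.array(s['ft_force']),'q',np.round(s['joints'],2).tolist()); return s,Rm,p
def delta(hx,hy,hz):
    s,Rm,p=show(); Rt=R.from_euler('xyz',[np.pi,0,H[2]])
    rv=(Rm.inv()*Rt).as_rotvec()
    print('turn units',np.round(rv/.08,3).tolist(), 'shift units in current frame',np.round(Rm.inv().apply(hw(hx,hy,hz)-p)/30,3).tolist(),'in target frame',np.round(Rt.inv().apply(hw(hx,hy,hz)-p)/30,3).tolist())
if __name__=='__main__': delta(*map(float,sys.argv[1:4]))
E
python3 f1.py | head -1; sed -i 's/precision=1/precision=2/' h.py; python3 f1.py|head -1; python3 go.py 90 0 300
```

```text
[556.  -87.1   0.3   0.9]
[555.96 -87.1    0.33   0.95]
t 1.1 pos [ 153.31 -605.94  214.65] rot [3.1415, 0.0, 0.2478] heater-frame [-549.01 -360.06  214.65] F [-0.16 -0.69 -0.26] q [-1.43, 0.49, 1.56, -0.0, 1.09, -0.11]
turn units [0.001, 0.0, -1.04] shift units in current frame [20.229, -13.731, -2.847] in target frame [21.3, -12.002, -2.845]
```

Request:
drive_tool(
  increments=[
    [[0,0,-1],[0,0,-0.52]],
    [[0.2,0,-1],[0,0,-0.52]],
    [[0.9,-0.4,-0.8],[0,0,0]],
    [[1,-0.6,0],[0,0,0]],
    [[1,-0.6,0],[0,0,0]],
  ],
  jaw=-1,
)

```text
t: 1.52
eef_pos: [226.3, -530.1, 299.9]
tcp_rot: [3.139, 0.0, 0.33]
ft_force: [0.3, 0.6, 0.0]
opening: 0.708
```

Request:
drive_tool(
  increments=[
    [[1,-0.6,0],[0,0,0]],
    [[1,-0.6,0],[0,0,0]],
    [[1,-0.6,0],[0,0,0]],
    [[1,-0.6,0],[0,0,0]],
    [[1,-0.6,0],[0,0,0]],
  ],
)

```text
t: 1.93
eef_pos: [339.1, -395.2, 298.8]
tcp_rot: [3.141, -0.0, 0.331]
ft_force: [0.6, -0.2, 0.8]
opening: 0.358
```

```bash
python3 go.py 90 0 300
```

```text
t 1.9333 pos [ 339.15 -395.24  298.82] rot [3.1411, -0.0001, 0.3308] heater-frame [-304.78 -221.19  298.82] F [ 0.62 -0.17  0.83] q [-0.99, 0.26, 1.69, -0.0, 1.19, 0.25]
turn units [0.006, -0.001, -0.003] shift units in current frame [13.158, -7.376, -0.042] in target frame [13.159, -7.373, -0.039]
```

Request:
drive_tool(
  increments=[
    [[1,-0.6,0],[0,0,0]],
    [[1,-0.6,0],[0,0,0]],
    [[1,-0.6,0],[0,0,0]],
    [[1,-0.6,0],[0,0,0]],
    [[1,-0.6,0],[0,0,0]],
  ],
)

```text
t: 2.35
eef_pos: [451.8, -261.3, 298.8]
tcp_rot: [3.141, -0.0, 0.331]
ft_force: [0.6, -0.7, -0.4]
opening: 0.026
```

Request:
drive_tool(
  increments=[
    [[1,-0.6,0],[0,0,0]],
    [[1,-0.6,0],[0,0,0]],
    [[1,-0.6,0],[0,0,0]],
    [[1,-0.6,0],[0,0,0]],
    [[1,-0.6,0],[0,0,0]],
  ],
)

```text
t: 2.77
eef_pos: [564.5, -127.3, 298.8]
tcp_rot: [3.141, -0.0, 0.331]
ft_force: [0.7, -0.3, -0.8]
opening: 0.001
```

Request:
drive_tool(
  increments=[
    [[1,-0.4,0],[0,0,0]],
    [[0.6,-0.2,0],[0,0,0]],
    [[0,0,0],[0,0,0]],
  ],
)

```text
t: 3.02
eef_pos: [605.1, -93.9, 298.0]
tcp_rot: [-3.141, -0.0, 0.334]
ft_force: [-0.8, -0.5, -0.7]
opening: 0.006
```

```bash
python3 go.py 90 0 260
python3 - <<'E'
from h import *
p=shot('wrist','w1.png')
p=shot('top','top1.png')
cv2.imwrite('pics/top1z.png',cv2.resize(p['pixels'][100:270,180:370],None,fx=4,fy=3.5))
E
```

```text
t 3.0167 pos [605.14 -93.86 298.02] rot [-3.1412, -0.0002, 0.3339] heater-frame [ 44.71 -22.62 298.02] F [-0.78 -0.47 -0.68] q [-0.26, 0.4, 1.48, 0.0, 1.26, 0.97]
turn units [-0.005, -0.003, 0.036] shift units in current frame [1.511, -0.749, 1.268] in target frame [1.51, -0.754, 1.267]
```

Request:
drive_tool(
  increments=[
    [[0.8,-0.4,0],[0,0,0]],
    [[0.7,-0.35,0],[0,0,0]],
    [[0,0,0.9],[0,0,0]],
    [[0,0,0],[0,0,0]],
  ],
)

```text
t: 3.45
eef_pos: [636.8, -60.5, 267.9]
tcp_rot: [-3.139, 0.005, 0.331]
ft_force: [-0.5, -0.6, -0.9]
opening: 0.003
```

```bash
python3 go.py 90 0 235
python3 - <<'E'
from h import *
p=shot('wrist','w2.png')
p=shot('top','top2.png')
cv2.imwrite('pics/top2z.png',cv2.resize(p['pixels'][100:270,180:370],None,fx=4,fy=3.5))
E
```

```text
t 3.45 pos [636.77 -60.51 267.91] rot [-3.139, 0.0049, 0.331] heater-frame [ 85.47  -1.36 267.91] F [-0.47 -0.57 -0.92] q [-0.2, 0.47, 1.45, -0.0, 1.23, 1.04]
turn units [-0.032, 0.061, 0.001] shift units in current frame [0.157, -0.043, 1.096] in target frame [0.151, -0.045, 1.097]
```

View pics/w2.png

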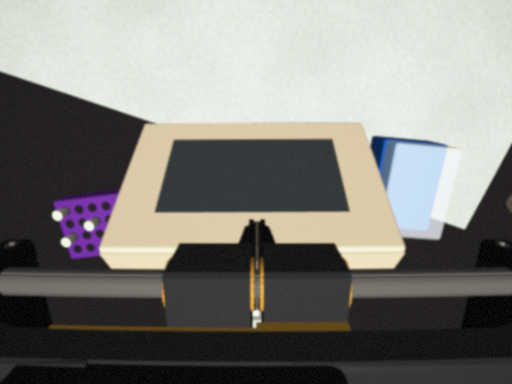

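View pics/top2z.png

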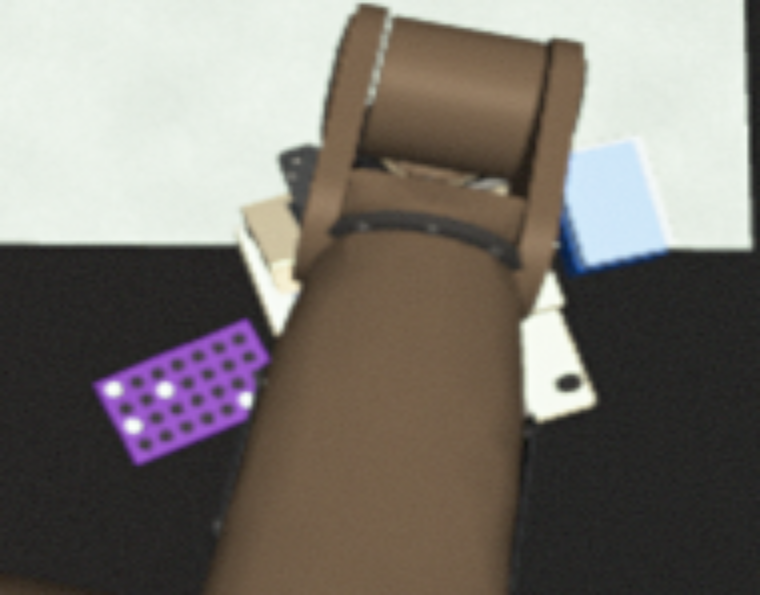

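Request:
drive_tool(
  increments=[
    [[0.1,0,0.8],[0,0,0]],
    [[0,0,0.7],[0,0,0]],
    [[0,0,0],[0,0,0]],
  ],
)

```text
t: 3.8
eef_pos: [639.7, -60.3, 224.5]
tcp_rot: [-3.14, 0.004, 0.33]
ft_force: [-0.8, 0.6, -0.1]
opening: 0.006
```

```bash
python3 go.py 73 0 207
```

```text
t 3.8 pos [639.68 -60.32 224.52] rot [-3.1397, 0.0036, 0.3297] heater-frame [ 88.28  -2.12 224.52] F [-0.81  0.59 -0.06] q [-0.2, 0.51, 1.5, -0.0, 1.14, 1.04]
turn units [-0.023, 0.045, -0.016] shift units in current frame [-0.507, -0.069, 0.586] in target frame [-0.509, -0.071, 0.584]
```

Request:
drive_tool(
  increments=[
    [[0,0,0.3],[0,0,0]],
    [[-0.25,0,0.15],[0,0,0]],
    [[-0.25,0,0.15],[0,0,0]],
    [[0,0,0],[0,0,0]],
  ],
)

```text
t: 4.13
eef_pos: [625.6, -65.0, 208.8]
tcp_rot: [3.142, 0.0, 0.33]
ft_force: [-0.7, -0.1, -0.0]
opening: 0.004
```

Request:
drive_tool(
  increments=[
    [[-0.32,0,0.22],[0,0,0]],
    [[-0.32,0,0.22],[0,0,0]],
    [[-0.26,0,0.28],[0,0,0]],
    [[-0.26,0,0.28],[0,0,0]],
    [[0,0,0],[0,0,0]],
  ],
)

```text
t: 4.55
eef_pos: [592.5, -75.9, 178.1]
tcp_rot: [-3.141, 0.002, 0.33]
ft_force: [-0.6, -0.0, -0.7]
opening: 0.008
```

```bash
python3 go.py 37 0 176
python3 - <<'E'
from h import *
p=shot('wrist','w3.png')
p=shot('scene','s3.png')
cv2.imwrite('pics/s3z.png',cv2.resize(p['pixels'][90:250,130:330],None,fx=4,fy=3.7))
E
```

```text
t 4.55 pos [592.54 -75.94 178.09] rot [-3.1407, 0.0017, 0.3304] heater-frame [ 38.63  -1.58 178.09] F [-0.64 -0.03 -0.7 ] q [-0.24, 0.49, 1.67, -0.0, 0.98, 1.0]
turn units [-0.011, 0.021, -0.007] shift units in current frame [-0.054, -0.052, 0.07] in target frame [-0.054, -0.053, 0.07]
```

View pics/s3z.png

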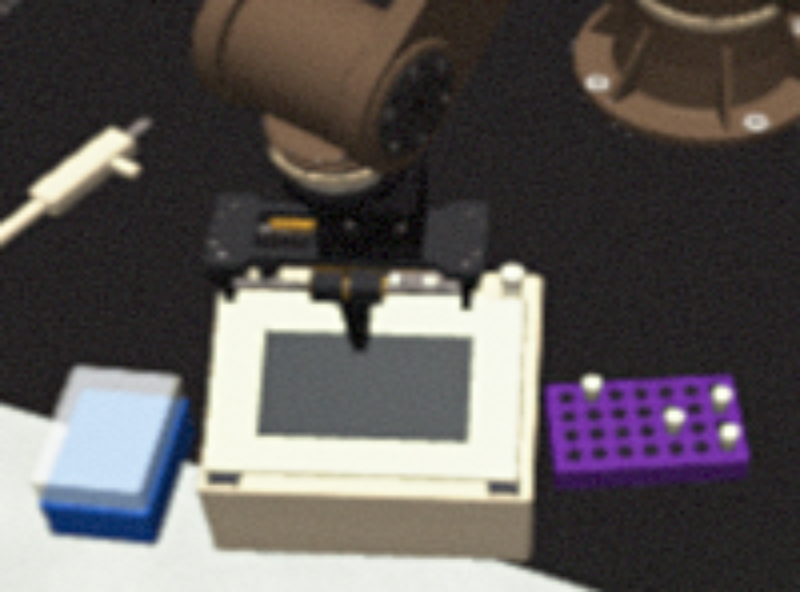

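Request:
drive_tool(
  increments=[
    [[-0.2,0,0.33],[0,0,0]],
    [[-0.2,0,0.33],[0,0,0]],
    [[-0.13,0,0.36],[0,0,0]],
    [[-0.13,0,0.3],[0,0,0]],
    [[0,0,0],[0,0,0]],
  ],
)

```text
t: 5.07
eef_pos: [574.8, -82.0, 138.0]
tcp_rot: [-3.141, 0.002, 0.331]
ft_force: [0.4, -0.4, -0.4]
opening: 0.004
```

Request:
drive_tool(
  increments=[
    [[0,0,0.1],[0,0,0]],
    [[0,0,0.1],[0,0,0]],
    [[0,0,0],[0,0,0]],
  ],
)

```text
t: 5.32
eef_pos: [576.0, -82.1, 135.2]
tcp_rot: [3.14, -0.002, 0.331]
ft_force: [-6.0, 1.1, 17.0]
opening: 0.004
```

```bash
python3 go.py 17 0 133
```

```text
t 5.3167 pos [576.   -82.15 135.16] rot [3.1403, -0.0016, 0.3312] heater-frame [ 20.97  -2.07 135.16] F [-6.05  1.08 17.04] q [-0.26, 0.52, 1.75, -0.0, 0.87, 0.98]
turn units [0.017, -0.019, 0.003] shift units in current frame [-0.132, -0.069, 0.072] in target frame [-0.132, -0.069, 0.072]
```

Request:
drive_tool(
  increments=[
    [[0,0,0.05],[0,0,0]],
    [[0,0,0],[0,0,0]],
    [[0,0,0],[0,0,0]],
    [[0,0,0],[0,0,0]],
  ],
)

```text
t: 5.65
eef_pos: [576.1, -82.1, 135.0]
tcp_rot: [3.14, -0.003, 0.331]
ft_force: [-10.9, 1.3, 31.6]
opening: 0.009
```

Request:
drive_tool(
  increments=[
    [[0,0,-0.8],[0,0,0]],
    [[0,0,-1],[0,0,0]],
    [[0,0,-1],[0,0,0]],
    [[-0.5,0,0],[0,0,0]],
    [[-0.5,0,0],[0,0,0]],
  ],
  jaw=0.18,
)

```text
t: 6.07
eef_pos: [547.9, -91.8, 217.7]
tcp_rot: [3.139, -0.004, 0.332]
ft_force: [-0.2, -0.1, -0.3]
opening: 0.299
```

Request:
drive_tool(
  increments=[
    [[-0.8,0,0],[0,0,0]],
    [[-0.8,0,0],[0,0,0]],
    [[-0.4,0,0],[0,0,0]],
    [[0,0,0],[0,0,0]],
    [[0,0,0],[0,0,0]],
  ],
)

```text
t: 6.48
eef_pos: [491.0, -111.6, 216.2]
tcp_rot: [3.141, -0.001, 0.33]
ft_force: [-0.0, 1.0, 0.2]
opening: 0.582
```

```bash
python3 go.py -68 0 150
python3 - <<'E'
from h import *
p=shot('wrist','w4.png')
for k in ['key_left_top','key_right_top','lid_push','lid_hinge']:
  r=env.tip_of(k,p); print(k,[(np.array(x['point']),round(x['score'],2)) for x in r[:2]])
p=shot('scene','s4.png')
cv2.imwrite('pics/s4z.png',cv2.resize(p['pixels'][90:250,130:330],None,fx=4,fy=3.7))
for k in ['lid_push','lid_hinge']:
  r=env.tip_of(k,p); print(k,[(np.array(x['point']),round(x['score'],2)) for x in r[:2]])
E
```

```text
t 6.4833 pos [ 490.99 -111.56  216.17] rot [3.1406, -0.0013, 0.3302] heater-frame [-68.99  -2.26 216.17] F [-0.05  1.03  0.19] q [-0.35, 0.32, 1.85, 0.0, 0.97, 0.89]
turn units [0.012, -0.016, -0.011] shift units in current frame [0.03, -0.078, 2.206] in target frame [0.033, -0.075, 2.206]
key_left_top [(array([477.5, -75. ,  83.3]), 0.58)]
key_right_top []
lid_push [(array([561.6, -84.5, 131.8]), 0.97)]
lid_hinge []
lid_push [(array([560.1, -83. , 136.2]), 0.94)]
lid_hinge [(array([666.9, -47.7, 106.8]), 0.66)]
```

View pics/w4.png

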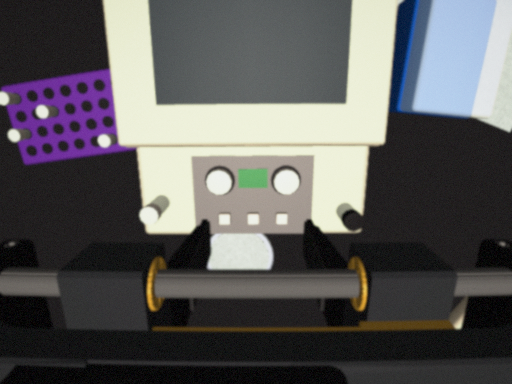

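View pics/s4z.png

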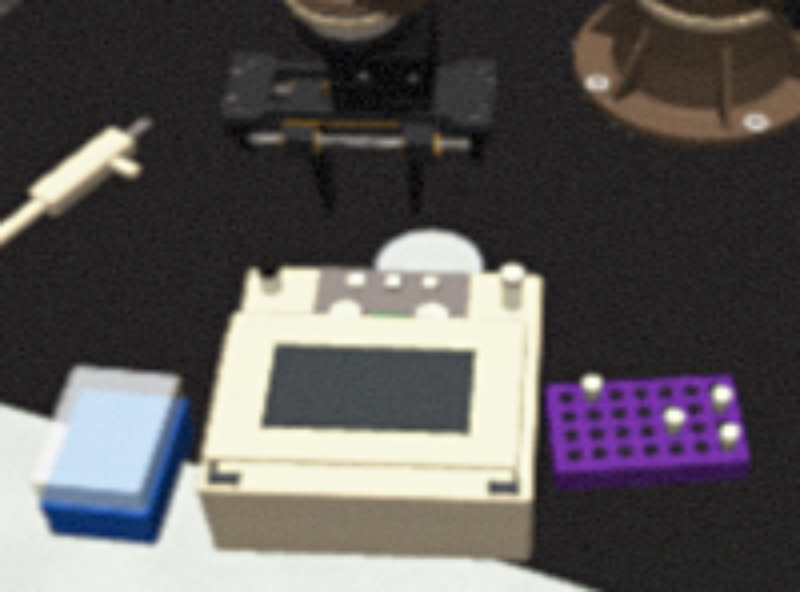

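```bash
cat > f2.py <<'E'
from fit import *
import sys
p=env.read_camera('wrist')
a=np.array([(219.5,180.5),(287,180.5),(225,218),(253,218),(282,218),(105,145),(386,144),(145,146),(369,146)],float)[:5]
Hh=[(-68,34,87),(-68,-34,87),(-108,30,85),(-108,0,85),(-108,-30,85)]
r=least_squares(lambda v:(project(p,toworld(v,Hh))-a).ravel(),[555.5,-87,.331]); print(r.x); print(r.fun.reshape(-1,2)); print(toworld(r.x,[(-68,34,87),(-68,-34,87),(-68,0,87)]))
s=env.state(); from scipy.spatial.transform import Rotation as R
R0=R.from_euler('xyz',s['tcp_rot']); e=np.array(s['eef_pos'])
for sgn in(1,-1): print('tip px',project(p,[e+R0.apply([0,sgn*28,0])]))
E
python3 f2.py
```

```text
[557.53 -84.8    0.33]
[[-0.5   0.21]
 [ 0.45  0.23]
 [-0.64 -0.16]
 [ 0.35 -0.13]
 [ 0.35 -0.12]]
[[ 482.18  -74.71   87.  ]
 [ 504.24 -139.03   87.  ]
 [ 493.21 -106.87   87.  ]]
tip px [[303.02 237.91]]
tip px [[209.11 237.92]]
```

Request:
drive_tool(
  increments=[
    [[0.08,-0.1,1],[0,0,0]],
    [[0,0,1],[0,0,0]],
    [[0,0,0.9],[0,0,0]],
    [[0,0,0.7],[0,0,0]],
    [[0,0,0],[0,0,0]],
  ],
)

```text
t: 7.35
eef_pos: [490.1, -107.1, 104.2]
tcp_rot: [-3.138, 0.005, 0.331]
ft_force: [0.1, -0.0, 0.2]
opening: 0.59
```

Request:
drive_tool(
  increments=[
    [[0,0,0],[0,0,0]],
    [[0,0,0],[0,0,0]],
  ],
)

```text
t: 7.52
eef_pos: [492.2, -107.9, 108.6]
tcp_rot: [3.141, -0.001, 0.331]
ft_force: [0.4, -0.8, -0.7]
opening: 0.588
```

```bash
python3 go.py -66.5 0.8 90
python3 - <<'E'
from h import *
p=shot('wrist','w5.png')
p=shot('scene','s5.png')
cv2.imwrite('pics/s5z.png',cv2.resize(p['pixels'][120:200,160:300],None,fx=5.5,fy=5.5,interpolation=cv2.INTER_CUBIC))
E
```

```text
t 7.5167 pos [ 492.16 -107.88  108.56] rot [3.1408, -0.0009, 0.3311] heater-frame [-66.68   0.84 108.56] F [ 0.37 -0.83 -0.65] q [-0.35, 0.47, 1.97, -0.0, 0.71, 0.89]
turn units [0.01, -0.011, 0.001] shift units in current frame [0.006, 0.001, 0.619] in target frame [0.006, 0.001, 0.619]
```

View pics/w5.png

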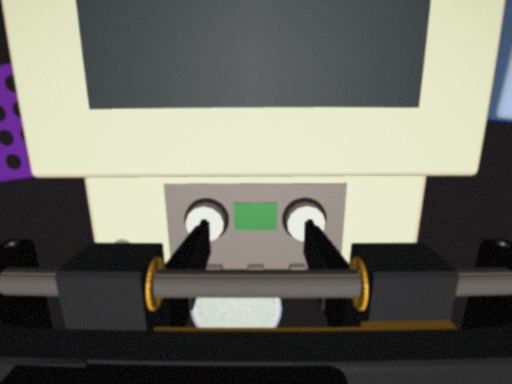

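View pics/s5z.png

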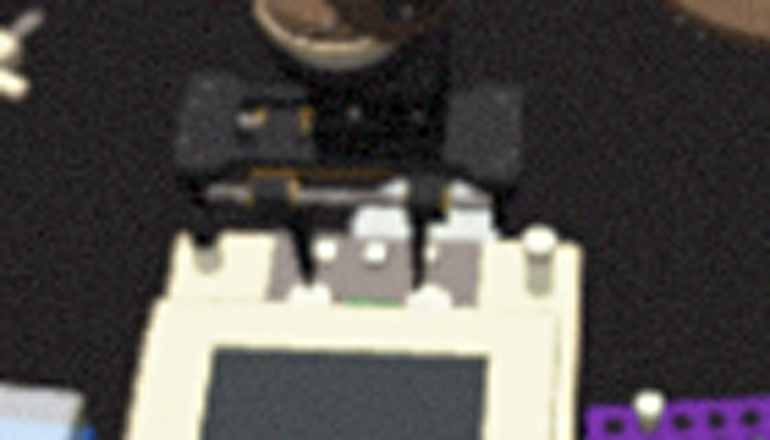

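Request:
drive_tool(
  increments=[
    [[0,0,0.2],[0,0,0]],
    [[0,0,0.2],[0,0,0]],
    [[0,0,0.15],[0,0,0]],
    [[0,0,0],[0,0,0]],
    [[0,0,0],[0,0,0]],
  ],
)

```text
t: 8.03
eef_pos: [491.4, -107.7, 90.7]
tcp_rot: [-3.141, 0.001, 0.331]
ft_force: [0.4, -0.5, 0.7]
opening: 0.589
```

Request:
drive_tool(
  increments=[
    [[0,0,0.08],[0,0,0]],
    [[0,0,0.08],[0,0,0]],
    [[0,0,0.08],[0,0,0]],
    [[0,0,0.08],[0,0,0]],
    [[0,0,0],[0,0,0]],
  ],
)

```text
t: 8.45
eef_pos: [491.8, -107.8, 81.4]
tcp_rot: [3.141, -0.0, 0.331]
ft_force: [-1.0, 0.2, 8.8]
opening: 0.587
```

```bash
python3 go.py -66.5 0.8 80
```

```text
t 8.45 pos [ 491.77 -107.78   81.45] rot [3.1412, -0.0004, 0.331] heater-frame [-67.02   1.06  81.45] F [-1.05  0.2   8.79] q [-0.35, 0.51, 1.99, -0.0, 0.64, 0.89]
turn units [0.005, -0.005, -0.0] shift units in current frame [0.017, 0.009, 0.048] in target frame [0.017, 0.009, 0.048]
```

Request:
drive_tool(
  increments=[
    [[0,0,0.04],[0,0,0]],
    [[0,0,0],[0,0,0]],
    [[0,0,0],[0,0,0]],
    [[0,0,0],[0,0,0]],
    [[0,0,0],[0,0,0]],
  ],
)

```text
t: 8.87
eef_pos: [491.8, -107.8, 81.2]
tcp_rot: [3.141, -0.001, 0.331]
ft_force: [-2.9, 0.1, 17.0]
opening: 0.59
```

Request:
drive_tool(
  increments=[
    [[0,0,0],[0,0,0]],
    [[0,0,0],[0,0,0]],
    [[0,0,0],[0,0,0]],
    [[0,0,0],[0,0,0]],
    [[0,0,0],[0,0,0]],
  ],
)

```text
t: 9.28
eef_pos: [491.8, -107.8, 81.2]
tcp_rot: [3.141, -0.001, 0.331]
ft_force: [-3.4, 1.9, 16.1]
opening: 0.587
```

```bash
python3 go.py -66.5 0.8 80
python3 - <<'E'
from h import *
p=shot('wrist','w6.png')
print(env.state()['moment'])
E
```

```text
t 9.2833 pos [ 491.76 -107.81   81.16] rot [3.1407, -0.0009, 0.331] heater-frame [-67.04   1.04  81.16] F [-3.44  1.92 16.05] q [-0.35, 0.51, 1.99, -0.0, 0.64, 0.89]
turn units [0.011, -0.011, 0.0] shift units in current frame [0.018, 0.008, 0.039] in target frame [0.018, 0.008, 0.039]
[0.24 0.7  0.03]
```

View pics/w6.png

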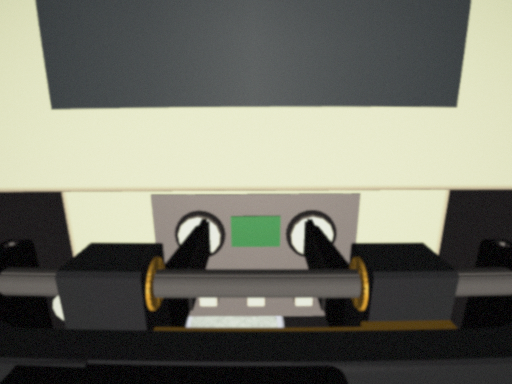

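Request:
drive_tool(
  increments=[
    [[0,0,0],[0,0,0]],
    [[0,0,0],[0,0,0]],
    [[0,0,0],[0,0,0]],
    [[0,0,0],[0,0,0]],
    [[0,0,0],[0,0,0]],
  ],
)

```text
t: 9.75
eef_pos: [491.8, -107.8, 81.2]
tcp_rot: [3.141, -0.001, 0.331]
ft_force: [-3.8, 1.6, 16.1]
opening: 0.588
```

Request:
drive_tool(
  increments=[
    [[0,0,0],[0,0,0]],
    [[0,0,0],[0,0,0]],
    [[0,0,0],[0,0,0]],
    [[0,0,0],[0,0,0]],
    [[0,0,0],[0,0,0]],
  ],
)

```text
t: 10.17
eef_pos: [491.8, -107.8, 81.1]
tcp_rot: [3.141, -0.001, 0.331]
ft_force: [-2.9, 0.6, 17.2]
opening: 0.594
```

Request:
drive_tool(
  increments=[
    [[0,0,0],[0,0,0]],
    [[0,0,0],[0,0,0]],
    [[0,0,0],[0,0,0]],
    [[0,0,0],[0,0,0]],
    [[0,0,0],[0,0,0]],
  ],
)

```text
t: 10.58
eef_pos: [491.8, -107.8, 81.2]
tcp_rot: [3.141, -0.001, 0.331]
ft_force: [-4.1, 1.2, 16.4]
opening: 0.588
```

Request:
drive_tool(
  increments=[
    [[0,0,0],[0,0,0]],
    [[0,0,0],[0,0,0]],
    [[0,0,0],[0,0,0]],
    [[0,0,0],[0,0,0]],
    [[0,0,0],[0,0,0]],
  ],
)

```text
t: 11.0
eef_pos: [491.8, -107.8, 81.2]
tcp_rot: [3.141, -0.001, 0.331]
ft_force: [-3.9, 1.8, 16.0]
opening: 0.591
```

Request:
drive_tool(
  increments=[
    [[0,0,0],[0,0,0]],
    [[0,0,0],[0,0,0]],
    [[0,0,0],[0,0,0]],
    [[0,0,0],[0,0,0]],
    [[0,0,0],[0,0,0]],
  ],
)

```text
t: 11.42
eef_pos: [491.8, -107.8, 81.2]
tcp_rot: [3.141, -0.001, 0.331]
ft_force: [-3.3, 1.0, 17.4]
opening: 0.592
```

Request:
drive_tool(
  increments=[
    [[0,0,0],[0,0,0]],
    [[0,0,0],[0,0,0]],
    [[0,0,0],[0,0,0]],
    [[0,0,0],[0,0,0]],
    [[0,0,0],[0,0,0]],
  ],
)

```text
t: 11.83
eef_pos: [491.8, -107.8, 81.1]
tcp_rot: [3.141, -0.001, 0.331]
ft_force: [-3.3, 1.5, 16.1]
opening: 0.59
```

Request:
drive_tool(
  increments=[
    [[0,0,0],[0,0,0]],
    [[0,0,0],[0,0,0]],
    [[0,0,0],[0,0,0]],
    [[0,0,0],[0,0,0]],
    [[0,0,0],[0,0,0]],
  ],
)

```text
t: 12.25
eef_pos: [491.8, -107.8, 81.2]
tcp_rot: [3.141, -0.001, 0.331]
ft_force: [-2.4, -0.1, 15.9]
opening: 0.592
```

Request:
drive_tool(
  increments=[
    [[0,0,-0.15],[0,0,0]],
    [[0,0,-0.3],[0,0,0]],
    [[0,0,-0.6],[0,0,0]],
    [[0,0,-1],[0,0,0]],
    [[0,0,-1],[0,0,0]],
  ],
)

```text
t: 12.67
eef_pos: [491.0, -107.5, 172.4]
tcp_rot: [-3.14, 0.002, 0.331]
ft_force: [-0.3, 0.8, 0.3]
opening: 0.589
```

Request:
drive_tool(
  increments=[
    [[0,0,-1],[0,0,0]],
    [[0,0,-0.5],[0,0,0]],
    [[0,0,0],[0,0,0]],
    [[0,0,0],[0,0,0]],
  ],
)

```text
t: 13.0
eef_pos: [491.5, -107.7, 217.1]
tcp_rot: [3.141, -0.001, 0.331]
ft_force: [0.3, 0.3, -1.1]
opening: 0.585
```

Run:
```python
from h import *
p=shot('wrist','w7.png')
p=shot('scene','s7.png')
for k in ['lid_push','tube','vial','rack','dish','tipbox']:
  r=env.tip_of(k,p); print(k,[(np.array(x['point']),round(x['score'],2)) for x in r[:2]])
cv2.imwrite('pics/s7z.png',cv2.resize(p['pixels'][90:250,130:330],None,fx=4,fy=3.7))
```

```text
lid_push [(array([561.1, -86.1, 134.4]), 0.89)]
tube [(array([434.2, -27.3,  76.3]), 0.57)]
vial [(array([ 489.2, -211.2,   75.4]), 0.46)]
rack [(array([482. , 109.1,  -1.5]), 0.76), (array([ 674.6, -253.8,    0.5]), 0.41)]
dish [(array([ 371.2, -123. ,   -0.2]), 0.52)]
tipbox [(array([ 674.6, -255.7,   -3.6]), 0.86)]
```

View pics/w7.png

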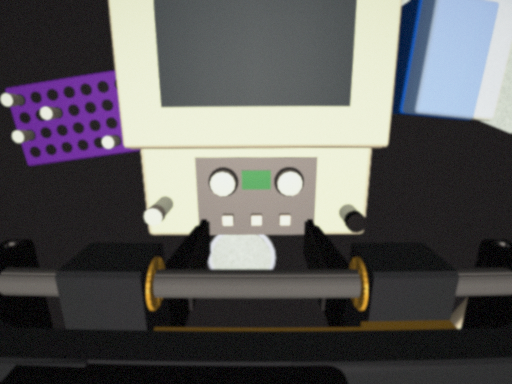

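View pics/s7z.png

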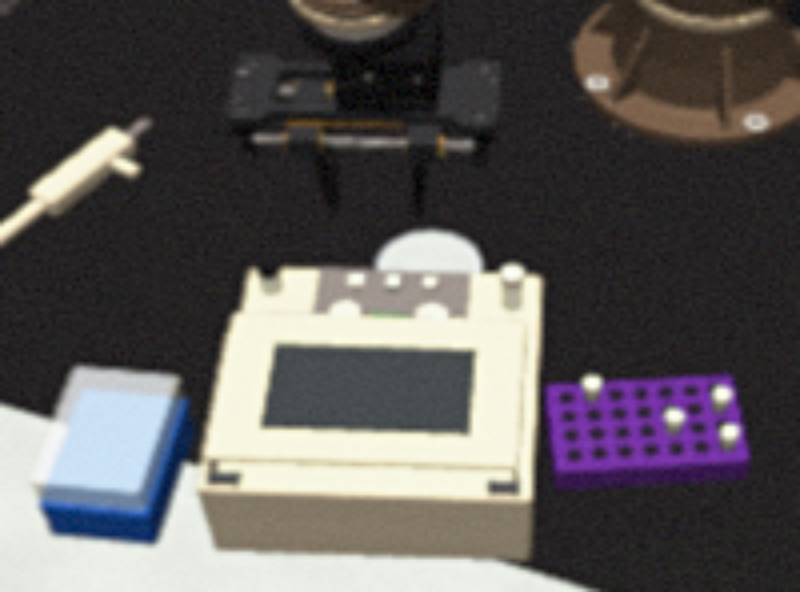

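The pictures show the lid shut and both round keys up, at (222,183) and (290,183) in the wrist view. The vials, rack, dish and tip box are where they were, and the fingers are clear.

```bash
python3 -c "
from cell import env
print(env.job_done(), env.state()['t'])"
```

```text
the job is handed in; nothing more can be done
the job is handed in; nothing more can be done
```

I pushed the lid shut, then pressed both round keys together, held them down for about 3.8 s, and let them come up. I handed the job in at about 13 s of the 48 s allowed; it reports no verdict.

- **Lid:** With the fingers shut, I followed the lid's arc down to its stop. The fingertip stopped at 135 mm with up to 32 N on the wrist. Afterwards the network put the push point on the lid at about 134 to 136 mm in the scene views, which matches a shut lid. One wrist-view reading gave 132 mm, within its stated error.
- **Keys:** With one fingertip on each key, I held the fingers at 81.2 mm, against 81 mm for fully down. The wrist force was steady at 16 to 17 N. After release it fell to about zero, and both keys looked up again in the wrist picture. I had no direct reading of key travel.
- **Everything else:** The loose things in the last pictures were where they started, as far as I could see. I had network positions from before and after only for the tube and vial, and these agreed within about 4 mm in the scene view. The small square keys looked up, and the fingers stayed clear of them.
- **Disagreements:** The first network readings of the hinge and deck things disagreed with each other by over 10 mm, so I worked out the heater's position from picture points instead. My fits from the scene and top views and from the wrist view differed by about 3 mm at the keys, so I aimed between them.

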